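# Feed two bearings from the lever feeder into the tray

### The job

Move the empty tray up to the bearing feeder until its short end is fully home against the feeder's foot under the outlet lip, square and centred on the outlet. Then feed exactly two bearings into it by working the feeder's sprung lever twice, each time swinging it right to its stop and then letting it spring all the way back; the third bearing must drop to the bottom of the magazine and stay there. Do not touch the bearings themselves and leave the other things on the counter where they are.

Things in the scene. Friction and masses are not known exactly. Their poses are not given: they have to be found in the camera images.
- feeder: bearing feeder fixed to the counter; place and heading vary. Origin on the counter below the magazine's axis; +y is the way bearings come out, x across the outlet, z up. The magazine, an upright square aluminium tube (outside 53 mm, top 114 mm up, window in its outlet side), holds a stack of three bearings. Behind it (y -26 to -190, x -55 to 100 mm) lie pusher and lever gear
- outlet_lip (a point): middle of the edge that bearings drop off: end of the deck, feeder frame [0, 40, 52] mm. The deck is 56 mm wide, 6 mm thick, its top 52 mm up, so a tray 38 mm high passes under it. The pusher shoves the lowest bearing over the lip only in the last quarter of the lever's swing; when the lever is back at rest the next bearing drops in front of the pusher
- tray_home (a point): middle of the upright face of the grey foot under the lip, which the tray's end is to touch; on the counter surface, feeder frame [0, 22, 0] mm, axes as the feeder's. The face is 90 mm wide and 46 mm high
- lever_arm (a joint): angle of the sprung lever, rad: 0 at rest (the spring holds it there), 1.1 at the hard stop. It grows clockwise seen from above: the grip sweeps from the feeder's rear (-y) end towards the magazine. Pushing at the grip takes about 1.5 N at first, 5 to 7 N near the stop. Let go, it springs back to 0 in under a second
- lever_pivot (a point): the lever's upright axis, 78 mm above the counter; feeder frame [50, -110, 78] mm; fixed, axes as the feeder's
- lever_grip (a point): on the upright black grip at the lever's end, 118 mm from the pivot; a round post 19 mm across from 82 to 135 mm above the counter, this point at 110 mm. The steel arm below it lies 74 to 82 mm up. At rest it is at [-51, -172, 110] mm in the feeder's frame, at the stop at [-51, -48, 110] mm
- tray: red open tray, 106 mm (x) by 151 mm (y) by 38 mm, loose and empty, 0.35 kg; origin at the centre of its underside; walls 4 to 5 mm thick, floor 2 mm. It starts some 10 to 30 cm off on the outlet side, its y within about 0.55 rad of the feeder's. Home: its -y end touches the foot; origin at about [0, 97, 0] mm in the feeder's frame, axes along the feeder's
- bearing_low_centre (a point): centre of the bottom bearing of the stack, the first to be fed; ball bearing 40 mm across, 12 mm thick, 0.07 kg, z along its axis
- bearing_mid_centre (a point): centre of the middle bearing of the stack, the second to be fed; ball bearing 40 mm across, 12 mm thick, 0.07 kg, z along its axis
- bearing_top_centre (a point): centre of the top bearing of the stack, which must stay in the magazine and end lying on the deck, this point 58 mm above the counter; ball bearing 40 mm across, 12 mm thick, 0.07 kg, z along its axis
- oil_bottle: bystander: plastic oil bottle 139 tall, 47 across (mm); origin at the centre of its underside
- grease_tin: bystander: round grease tin 73 across, 48 tall (mm); origin at the centre of its underside
- spare_sleeve: bystander: wrapped filter cartridge 169 long, 42 tall, lying flat (mm); origin at the centre of its underside
- pliers: bystander: pliers 146 long, 12 thick, lying flat (mm); origin at the centre of its underside
- bush_steel: bystander: steel bush 24 across, 26 tall, upright (mm); origin at the centre of its underside
- sprocket: bystander: toothed sprocket 72 across, 20 tall, lying flat (mm); origin at the centre of its underside
- bearing_low: the same bearing as point bearing_low_centre; origin at the centre of its underside
- bearing_mid: the same bearing as point bearing_mid_centre; origin at the centre of its underside
- bearing_top: the same bearing as point bearing_top_centre; origin at the centre of its underside

How it is judged:
By the outcome, as a careful person would: the job done as asked, in the order asked, and still so for the second after the job is handed in, with the robot touching nothing.
It also fails if it takes over 72 s, if anything falls off the work surface, if the arm or the gripper's body presses on something with over 40 N, if the wrist force passes 120 N, or if a joint passes its speed limit or range.

### The arm

A 6-joint arm with a two-finger parallel gripper is mounted at the origin on a cart in front of the work surface, level with it; the furniture and walls round the work are solid. World frame = base frame: x ahead of the robot, y to its left, z up, the work surface at z = 0. Lengths are in m, angles in degrees, forces in N, time in s.
With the tool pointing down it reaches from about 0.4 to 0.825 m from the base axis. Payload 7 kg.
Tool frame: the origin (TCP) lies between the finger pads; the fingertips stand ctrl.nose_length ahead of it and the grasp point (between the pads) lies 2 mm behind it (ctrl.nose_length is the distance from the TCP to the fingertips, in m); z points along the fingers, y is the line along which they close (so a half turn about z gives the same grasp; the last joint's range is limited). The gripper opens to 88 mm and grips with 3 to 60 N. Pads are 19 mm wide; open, the fingers measure 130 mm over their backs; the gripper's body (78 mm by 193 mm) begins 47 mm behind the grasp point.
Start: joints at [-54.024, 20.546, 0.682, 0, -70.136, -16.507], TCP at [0.225, -0.636, 0.244] pointing down, gripper open.
Joint ranges: [-176.03, 176.03], [-82.01, 121.73], [-58.28, 71.71], [-173.87, 95.51], [-174.79, -0.11], [-173.66, 173.66]. Speed limits (degrees/s): [136.94, 136.94, 172.46, 180, 180, 180].

### API

Orientations are given as [roll, pitch, yaw] about the fixed x, y, z axes, in that order (R = Rz(yaw) Ry(pitch) Rx(roll)).
In Python, from plant import ctrl gives the robot as it stands.
- The arm moves only by the tool apply_moves, never from a script. Its argument "commands" is a list of rows, each a list of 3 entries, a list of its own where there are three numbers: the shift along the world's x, y, z in cm, then the turn about the world's z in rad, then the closure, from 0 (fully open) to 1 (shut). In form: [[[x, y, z], turn, jaw], ...]. A call has 1 to 20 rows; each row is the pose to reach, as a shift and turn from the pose commanded when the call began; what a row does not reach only later rows make up. A row lasts 1/12 s, in which the tool goes at most 41.7 mm and 7.16 degrees, less where a joint would pass 70% of its speed; a pose out of reach is approached as far as the arm can. A call with a gripper value outside its range is refused whole. The fingers move at their own pace and stop on an object; the grip force is fixed at half the most. Time passes only in rows, so rows that repeat a pose let the fingers close. It gives the time, the measured TCP pose, the force, the opening and the grip force at its end, in the units of the state.
- ctrl.get_obs(): the state, without advancing time (a new reading comes with each control period).
- ctrl.snapshot(name): name is "scene" or "top" or "wrist"; returns a dict with "img" (480x640x3 uint8, red, green, blue), "fx", "fy", "cx", "cy" (pixels), "dist_coeffs" ([k1, k2, p1, p2, k3] as OpenCV has them; the pictures are not rectified), "T" (4x4, takes a point from camera to world coordinates). Camera axes: x right, y up, looking along -z (the intrinsics and any distortion apply to the point x, -y, -z); pixel columns grow to the right and rows downward; lengths in m; the calibration is good to about 2 mm. A picture is of the moment at which its call begins. There is no depth.
- ctrl.close_job(): hands the job in; it is judged then, once.
Trained networks look in a picture, given as the dict that the camera call returned (one of the last four; its "shot" number tells which), for a name from the list of things; names that differ only in an ending like _2 or _b are one class to them, and where a whole thing is asked for, a point or a joint stands for the part that bears it (a point fixed in the world has none). Each returns a list of dicts, best first, with "score" (0 to 1); they miss things now and then, are a little off and sometimes report something else, mostly with a low value. They report only what shows in the picture. A call takes as long as a camera call.
- ctrl.search_frame(picture, target): "at" ([column, row] in pixels, amid what is visible of it).
- ctrl.spot_point(picture, target): "at" ([column, row] in pixels: a listed point, or the origin of a listed thing).
The state is a dict: "clock": time; "joint_pos": joint angles; "qvel": joint speeds; "tau": joint torques, N m; "tool_pos": TCP position; "orientation": TCP orientation; "force": force on the tool from outside, world axes, zero at the start; "moment": the same for the moment, N m; "opening": finger opening in m; "gripper_force": force on a finger pad.
Only numpy, scipy, OpenCV 4.12 (cv2) and the standard library are available. Lean on these libraries where they do the work, as an engineer would, in place of code of your own. Each camera call takes 0.05 s, during which the arm holds its last target. There are 200 camera calls.

## Working session

There is one attempt and no reset: what is moved stays moved. The work goes in short steps, Python scripts to look and compute and a tool call to move; the robot and the scene stay as the last step left them, time stands still between calls to the robot, and variables do not carry over. Pictures are saved under pics/ and viewed, at most 10 in all, crops included, and the job is handed in when it is done.

Besides the shell and the picture viewer there is one more tool, called after "Call:" as name(argument=value, ...) on one line, values as JSON. apply_moves: Moves the arm, as the interface text tells. Its arguments: {"type":"object","properties":{"commands":{"type":"array"}},"required":["commands"]}

```bash
mkdir -p pics; ls; cat > h.py <<'E'
import numpy as np, cv2
from plant import ctrl
def ray(p,px):
    K=np.array([[p["fx"],0,p["cx"]],[0,p["fy"],p["cy"]],[0,0,1]]);T=np.array(p["T"])
    u=cv2.undistortPoints(np.array([[px]],float),K,np.array(p["dist_coeffs"],float))[0,0]
    return T[:3,3],T[:3,:3]@np.array([u[0],-u[1],-1])
def atz(p,px,z):
    o,d=ray(p,px);return o+d*(z-o[2])/d[2]
def proj(p,P):
    K=np.array([[p["fx"],0,p["cx"]],[0,p["fy"],p["cy"]],[0,0,1]]);T=np.array(p["T"])
    c=(np.array(P,float).reshape(-1,3)-T[:3,3])@T[:3,:3]*[1,-1,-1]
    return cv2.projectPoints(c,np.zeros(3),np.zeros(3),K,np.array(p["dist_coeffs"],float))[0][:,0]
def save(p,n): cv2.imwrite("pics/"+n+".png",cv2.cvtColor(p["img"],cv2.COLOR_RGB2BGR))
E
python3 - <<'E'
from h import *
Z=dict(outlet_lip=.052,tray_home=0,lever_pivot=.078,lever_grip=.11,tray=0,oil_bottle=0,grease_tin=0,spare_sleeve=0,pliers=0,bush_steel=0,sprocket=0,bearing_top_centre=.082)
print(ctrl.nose_length, ctrl.get_obs())
for n in ("scene","top"):
    p=ctrl.snapshot(n);save(p,n+"0")
    print(n,np.round(np.array(p["T"])[:3,3],3))
    for k,z in Z.items():
        r=ctrl.spot_point(p,k)[:2]
        print(k,[(round(q["score"],2),np.round(q["at"]),np.round(atz(p,q["at"],z),3)) for q in r])
E
```

```text
pics
0.017 {'clock': 0.0, 'joint_pos': array([-5.40261703e+01,  2.05917383e+01,  6.32442324e-01, -1.98626082e-02,
       -7.01343136e+01, -1.65072750e+01]), 'qvel': array([-0.02884219,  0.02521262,  0.08352647, -0.05009859,  0.00759518,
       -0.01543483]), 'tau': array([-2.56829720e-03, -5.82714701e+01,  2.93046731e+01,  6.99692845e+00,
        6.77647971e-03, -1.25423503e-04]), 'tool_pos': array([ 0.22477262, -0.63598486,  0.24260993]), 'orientation': array([ 1.79904943e+02, -8.69817627e-03, -1.60540203e+02]), 'force': array([-0.12374109,  0.58417474, -0.10204386]), 'moment': array([0.02494322, 0.01771672, 0.03264494]), 'gripper_force': 0.0, 'opening': 0.08752829202889756}
scene [-0.243 -0.566  0.819]
outlet_lip [(0.63, array([335., 285.]), array([ 0.531, -0.122,  0.052]))]
tray_home []
lever_pivot [(0.69, array([392., 287.]), array([ 0.57 , -0.259,  0.078]))]
lever_grip [(0.6, array([399., 312.]), array([ 0.467, -0.321,  0.11 ]))]
tray [(0.77, array([262., 262.]), array([ 0.561,  0.141, -0.   ]))]
oil_bottle [(0.86, array([317., 255.]), array([0.671, 0.021, 0.   ]))]
grease_tin [
[... 992 characters left out ...]
 ]))]
tray [(0.87, array([268., 252.]), array([0.544, 0.144, 0.   ]))]
oil_bottle [(0.73, array([314., 202.]), array([0.693, 0.016, 0.   ]))]
grease_tin [(0.59, array([179., 225.]), array([0.613, 0.4  , 0.   ]))]
spare_sleeve [(0.95, array([161., 275.]), array([0.468, 0.441, 0.   ]))]
pliers [(0.87, array([484., 274.]), array([ 0.496, -0.466,  0.   ]))]
bush_steel [(0.64, array([376., 254.]), array([ 0.546, -0.162,  0.   ])), (0.48, array([479., 234.]), array([ 0.612, -0.456,  0.   ]))]
sprocket [(0.6, array([273., 207.]), array([0.674, 0.136, 0.   ]))]
bearing_top_centre [(0.64, array([376., 252.]), array([ 0.542, -0.153,  0.082])), (0.42, array([272., 205.]), array([0.66 , 0.128, 0.082]))]
```

```bash
python3 - <<'E'
import cv2
a=cv2.imread("pics/top0.png")[150:350,120:520]
cv2.imwrite("pics/top0c.png",cv2.resize(a,None,fx=2,fy=2,interpolation=cv2.INTER_CUBIC))
E
```

```text
(no output)
```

View pics/top0c.png

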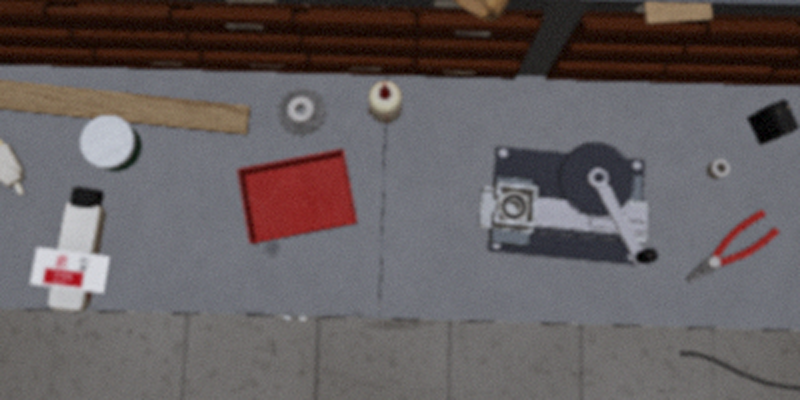

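View pics/scene0.png

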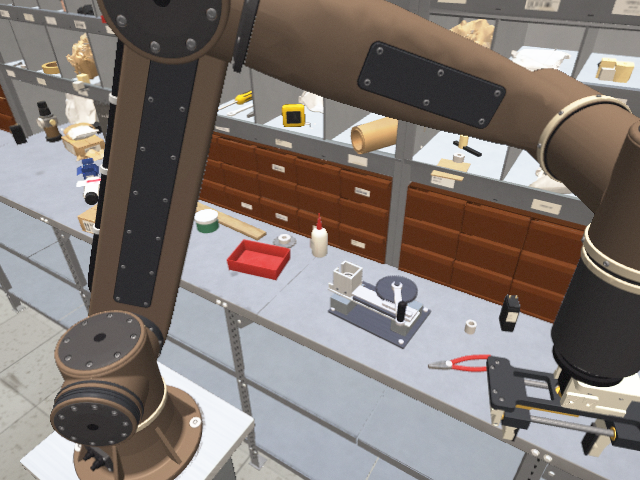

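The top view shows the feeder at crop (515,207), with its outlet facing left towards the red tray at (297,197). The lever grip is at (647,256). The scene view agrees with this, and the path between tray and feeder is clear. I'll move above the gap for a closer look.

Call:
apply_moves(commands=[[[8,15,10],0,0],[[16,31,14],0,0],[[31,59,14],0,0],[[31,59,14],0,0],[[31,59,14],0,0],[[31,59,14],0,0],[[31,59,14],0,0],[[31,59,14],0,0],[[31,59,14],0,0],[[31,59,14],0,0],[[31,59,14],0,0],[[31,59,14],0,0],[[31,59,14],0,0],[[31,59,14],0,0],[[31,59,14],0,0],[[31,59,14],0,0],[[31,59,14],0,0],[[31,59,14],0,0],[[31,59,14],0,0],[[31,59,14],0,0]])

```text
clock: 2.97
tool_pos: [0.5346, -0.0466, 0.3834]
orientation: [180.0, -0.0, -160.5]
force: [-0.4, 0.1, -0.1]
opening: 0.0876
gripper_force: 0.0
```

```bash
python3 - <<'E'
from h import *
o=ctrl.get_obs();print(o["clock"],o["tool_pos"],o["orientation"])
Z=dict(outlet_lip=.052,tray_home=0,lever_pivot=.078,lever_grip=.11,tray=0,bearing_top_centre=.082)
p=ctrl.snapshot("wrist");save(p,"w1")
print(np.round(p["T"],3))
for k,z in Z.items():
    r=ctrl.spot_point(p,k)[:2]
    print(k,[(round(q["score"],2),np.round(q["at"]),np.round(atz(p,q["at"],z),3)) for q in r])
E
```

```text
2.9667 [ 0.53463285 -0.04657777  0.38342501] [ 1.79998897e+02 -2.00582240e-02 -1.60512862e+02]
[[-0.334 -0.905 -0.262  0.465]
 [ 0.942 -0.321 -0.093 -0.071]
 [-0.    -0.277  0.961  0.525]
 [ 0.     0.     0.     1.   ]]
outlet_lip [(0.56, array([274., 183.]), array([ 0.542, -0.113,  0.052]))]
tray_home []
lever_pivot [(0.66, array([136., 169.]), array([ 0.576, -0.271,  0.078])), (0.53, array([36., 54.]), array([ 0.488, -0.407,  0.078]))]
lever_grip [(0.69, array([92., 62.]), array([ 0.476, -0.324,  0.11 ])), (0.61, array([272., 181.]), array([ 0.532, -0.111,  0.11 ]))]
tray [(0.85, array([443., 240.]), array([0.548, 0.137, 0.   ]))]
bearing_top_centre [(0.75, array([240., 170.]), array([ 0.537, -0.153,  0.082])), (0.72, array([252., 168.]), array([ 0.529, -0.14 ,  0.082]))]
```

View pics/w1.png

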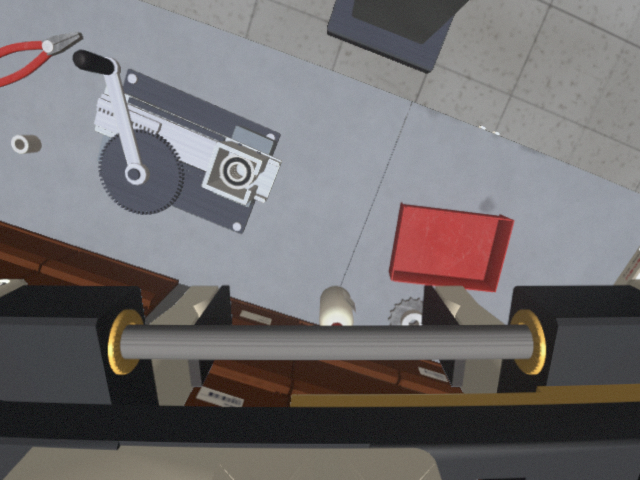

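The wrist view shows both: the magazine at (238,170), the lip at about (270,180), the grip at (92,62), and the tray at (450,245). I'll zoom in to read corner positions.

```bash
python3 - <<'E'
import cv2
a=cv2.imread("pics/w1.png")
c=cv2.resize(a[110:250,190:300],None,fx=4,fy=4,interpolation=cv2.INTER_CUBIC)
d=cv2.resize(a[190:310,380:530],None,fx=2,fy=2,interpolation=cv2.INTER_CUBIC)
import numpy as np
o=np.zeros((560,740,3),np.uint8);o[:560,:440]=c;o[:240,440:740]=d
cv2.imwrite("pics/w1c.png",o)
E
```

```text
(no output)
```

View pics/w1c.png

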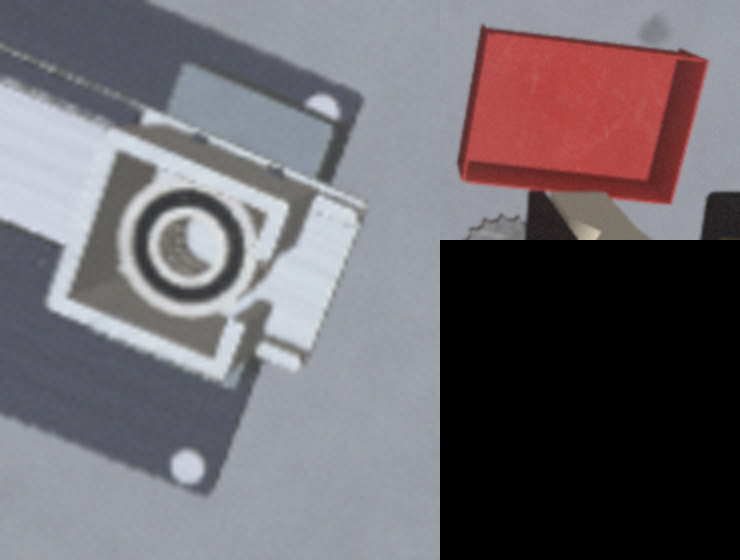

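```bash
python3 - <<'E'
from h import *
from scipy.optimize import least_squares
p=ctrl.snapshot("wrist")
def show(n,px,z):
    P=np.array([atz(p,q,z) for q in px])[:,:2]
    print(n,np.round(P,4).tolist(),"mid",np.round(P.mean(0),4),"sides",np.round(np.linalg.norm(np.roll(P,-1,0)-P,axis=1),4));return P
M=show("mag",[(218.75,142.5),(262,160),(245.5,205),(202,185)],.114)
L=show("lip",[(280.5,163),(265,202)],.052)
T=show("tray",[(402,203.5),(513,220),(496,291.5),(390,279)],.038)
ang=lambda v:np.degrees(np.arctan2(-v[0],v[1])) # heading of y axis
print("mag y hdg",ang(M[1]-M[0]),ang(M[2]-M[3]),"x-> ",ang(L[1]-L[0])+90)
print("tray y hdg",ang(T[1]-T[0]),ang(T[2]-T[3]),ang(T[3]-T[0])+90,ang(T[2]-T[1])+90)
# whole fit feeder: mag corners + lip mid + pivot + grip
mod=np.array([[-26.5,-26.5,114],[-26.5,26.5,114],[26.5,26.5,114],[26.5,-26.5,114],[0,40,52],[50,-110,78]])/1e3
px=np.array([(218.75,142.5),(262,160),(245.5,205),(202,185),(272.7,182.5),(136,171)])
def W(s,m):
    c,q=np.cos(s[2]),np.sin(s[2]);m=np.atleast_2d(m);return np.c_[s[0]+c*m[:,0]-q*m[:,1],s[1]+q*m[:,0]+c*m[:,1],m[:,2]]
r=least_squares(lambda s:(proj(p,W(s,mod))-px).ravel(),[.54,-.15,-.08],loss="soft_l1")
print("feeder",r.x,np.degrees(r.x[2]),np.round(r.fun.reshape(-1,2),1).tolist())
tm=np.array([[-53,-75.5,38],[-53,75.5,38],[53,75.5,38],[53,-75.5,38]])/1e3
tp=np.array([(402,203.5),(513,220),(496,291.5),(390,279)])
t=least_squares(lambda s:(proj(p,W(s,tm))-tp).ravel(),[.545,.14,0.1])
print("tray",t.x,np.degrees(t.x[2]),np.round(t.fun.reshape(-1,2),1).tolist())
for n,m in dict(home=[0,.097,0],homeend=[0,.170,0],grip0=[-.051,-.172,.11],grip1=[-.051,-.048,.11]).items(): print(n,np.round(W(r.x,m),4))
print("tray +y end wall",W(t.x,[0,.0733,0]))
np.save("f.npy",r.x)
E
```

```text
mag [[0.5108, -0.1766], [0.5131, -0.1279], [0.5658, -0.1309], [0.5603, -0.1821]] mid [ 0.5375 -0.1544] sides [0.0487 0.0528 0.0514 0.0498]
lip [[0.5163, -0.1138], [0.5691, -0.1176]] mid [ 0.5427 -0.1157] sides [0.0529 0.0529]
tray [[0.5145, 0.0501], [0.485, 0.1988], [0.5854, 0.2236], [0.6174, 0.075]] mid [0.5506 0.1369] sides [0.1516 0.1034 0.152  0.1059]
mag y hdg -2.73816779527911 -6.098009019897354 x->  -4.144831321500263
tray y hdg 11.228234420663943 12.183738710114136 13.632349192427995 13.914776073031405
feeder [ 0.53764375 -0.15508931 -0.08768124] -5.023765034993245 [[-1.9, -2.6], [1.2, 0.9], [-0.2, 0.5], [-1.8, 0.7], [0.6, -0.8], [1.3, -0.1]]
tray [0.55061532 0.1367722  0.21637919] 12.397614249430552 [[0.9, 0.8], [1.0, -1.5], [-1.4, 0.1], [-0.7, 0.6]]
home [[ 0.5461 -0.0585  0.    ]]
homeend [[0.5525 0.0143 0.    ]]
grip0 [[ 0.4718 -0.322   0.11  ]]
grip1 [[ 0.4826 -0.1984  0.11  ]]
tray +y end wall [[0.5348782  0.20836293 0.        ]]
```

Call:
apply_moves(commands=[[[0,25.5,-26],-0.123,0],[[0,25.5,-26],-0.123,0],[[0,25.5,-26],-0.123,0],[[0,25.5,-26],-0.123,0],[[0,25.5,-26],-0.123,0],[[0,25.5,-26],-0.123,0],[[0,25.5,-26],-0.123,0],[[0,25.5,-26],-0.123,0],[[0,25.5,-26],-0.123,0],[[0,25.5,-26],-0.123,0],[[0,25.5,-26],-0.123,0],[[0,25.5,-26],-0.123,0],[[0,25.5,-29],-0.123,0],[[0,25.5,-32],-0.123,0],[[0,25.5,-34],-0.123,0],[[0,25.5,-35.5],-0.123,0],[[0,25.5,-35.7],-0.123,0],[[0,25.5,-35.7],-0.123,0],[[0,25.5,-35.7],-0.123,0]])

```text
clock: 4.95
tool_pos: [0.536, 0.2087, 0.0282]
orientation: [180.0, 0.1, -167.6]
force: [0.9, -0.4, 0.8]
opening: 0.0875
gripper_force: 0.0
```

Call:
apply_moves(commands=[[[0,0,0],0,0.5],[[0,0,0],0,1],[[0,0,0],0,1],[[0,0,0],0,1],[[0,0,0],0,1],[[0,0,0],0,1],[[0,0,0],0,1],[[0,0,0],0,1],[[0,0,0],0,1],[[0,0,0],0,1]])

```text
clock: 5.78
tool_pos: [0.5349, 0.2086, 0.0265]
orientation: [-180.0, -0.0, -167.6]
force: [0.2, 0.3, -0.2]
opening: 0.0268
gripper_force: 0.0
```

Call:
apply_moves(commands=[[[0,0,0],0,1],[[0,0,0],0,1],[[0,0,0],0,1],[[0,0,0],0,1],[[0,0,0],0,1],[[0,0,0],0,1],[[0,0,0],0,1],[[0,0,0],0,1]])

```text
clock: 6.45
tool_pos: [0.5351, 0.2088, 0.0268]
orientation: [180.0, 0.0, -167.6]
force: [-1.4, 1.9, 2.9]
opening: 0.0033
gripper_force: 30.0
```

```bash
python3 - <<'E'
from h import *
p=ctrl.snapshot("wrist");save(p,"w2")
o=ctrl.get_obs();print(o["force"],o["opening"],o["gripper_force"],o["tool_pos"])
E
```

```text
[-1.25829837  1.24826904  3.86671314] 0.0027562899516151798 30.022721825516783 [0.53508026 0.20876938 0.02674766]
```

View pics/w2.png

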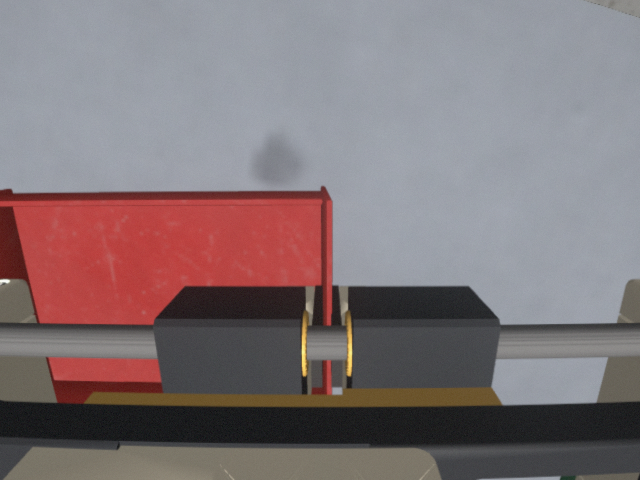

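The tray wall is gripped: opening is 3 mm at 30 N, and the tray edges line up with the tool. Next I'll slide it to about 4 cm short of home and check.

Call:
apply_moves(commands=[[[0.2,-1.2,0],-0.024,1],[[0.4,-2.4,0],-0.048,1],[[0.5,-3.6,0],-0.072,1],[[0.7,-4.8,0],-0.096,1],[[0.8,-6.0,0],-0.12,1],[[1.0,-7.2,0],-0.144,1],[[1.2,-8.4,0],-0.168,1],[[1.3,-9.6,0],-0.192,1],[[1.5,-10.8,0],-0.216,1],[[1.6,-12.0,0],-0.24,1],[[1.8,-13.2,0],-0.264,1],[[1.9,-14.4,0],-0.288,1],[[2.1,-15.5,0],-0.304,1],[[2.1,-15.5,0],-0.304,1],[[2.1,-15.5,0],-0.304,1],[[2.1,-15.5,0],-0.304,1]])

```text
clock: 7.83
tool_pos: [0.5554, 0.0525, 0.0265]
orientation: [-179.9, -0.1, 175.0]
force: [0.8, -5.9, 5.2]
opening: 0.003
gripper_force: 30.1
```

```bash
python3 - <<'E'
from h import *
o=ctrl.get_obs();print(o["force"],o["opening"],o["gripper_force"],o["tool_pos"],o["orientation"])
p=ctrl.snapshot("wrist");q=ctrl.snapshot("top")
a=cv2.resize(p["img"],(400,300)); b=cv2.resize(q["img"][190:310,240:460],None,fx=3.6,fy=3.6,interpolation=cv2.INTER_CUBIC)[:, :400]
save(p,"w3f");save(q,"t3f")
b=cv2.resize(q["img"][200:290,250:390],(800,514),interpolation=cv2.INTER_CUBIC)
save(dict(img=b),"t3")
E
```

```text
[ 0.76785242 -5.85851508  5.18735281] 0.0029775874946834178 30.065394342527725 [0.55541513 0.05249385 0.0264876 ] [-1.79904042e+02 -7.13830367e-02  1.75013368e+02]
```

View pics/w3f.png

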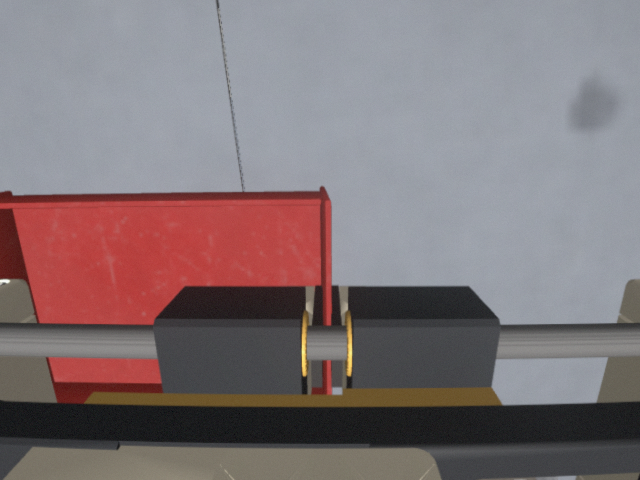

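```bash
python3 - <<'E'
from h import *
o=ctrl.get_obs();p=ctrl.snapshot("wrist");f=np.load("f.npy")
A=atz(p,(330,193),.038);B=atz(p,(20,199),.038)
R=lambda P:(lambda d:np.array([np.cos(f[2])*d[0]+np.sin(f[2])*d[1],-np.sin(f[2])*d[0]+np.cos(f[2])*d[1]]))(np.array(P)[:2]-f[:2])
print("edge pts in feeder frame",R(A),R(B),"tcp",R(o["tool_pos"]))
q=ctrl.snapshot("top")
for n in("outlet_lip","tray_home","lever_pivot","lever_grip","tray"):
    print(n,[(round(r["score"],2),np.round(R(atz(q,r["at"],dict(outlet_lip=.052,lever_pivot=.078,lever_grip=.11).get(n,0))),4)) for r in ctrl.spot_point(q,n)[:1]])
E
```

```text
edge pts in feeder frame [-0.05485969  0.20988306] [-0.05302848  0.09901203] tcp [-0.00059709  0.20848663]
outlet_lip [(0.88, array([-0.0015,  0.0504]))]
tray_home [(0.74, array([-0.0015,  0.0221]))]
lever_pivot [(0.97, array([ 0.0485, -0.1131]))]
lever_grip [(0.86, array([-0.0385, -0.1685]))]
tray [(0.84, array([-0.0074,  0.14  ]))]
```

View pics/t3.png

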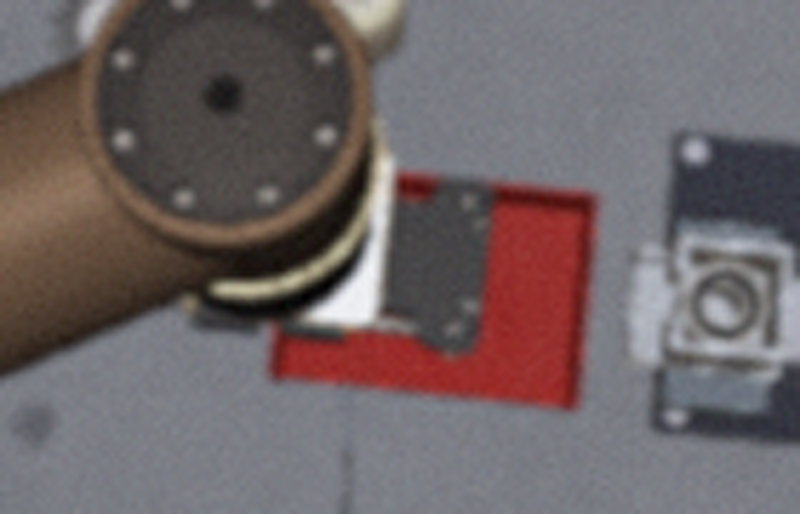

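The tray is parallel to the feeder and centred on it: front corners at (597,195) and (577,408), lip middle at (633,306). I'll close the last ~38 mm gently.

Call:
apply_moves(commands=[[[-0.1,-0.8,0],0,1],[[-0.1,-1.6,0],0,1],[[-0.2,-2.4,0],0,1],[[-0.2,-3.0,0],0,1],[[-0.3,-3.3,0],0,1],[[-0.3,-3.5,0],0,1],[[-0.3,-3.5,0],0,1],[[-0.3,-3.5,0],0,1],[[-0.3,-3.5,0],0,1]])

```text
clock: 9.03
tool_pos: [0.553, 0.0187, 0.0266]
orientation: [-180.0, 0.0, 175.0]
force: [1.7, 3.4, 3.7]
opening: 0.0031
gripper_force: 30.0
```

Call:
apply_moves(commands=[[[0,-0.1,0],0,1],[[0,-0.2,0],0,1],[[0,-0.3,0],0,1],[[0,-0.3,0],0,1],[[0,-0.3,0],0,1]])

```text
clock: 9.45
tool_pos: [0.5531, 0.0159, 0.0266]
orientation: [180.0, 0.0, 175.0]
force: [1.3, 4.7, 5.3]
opening: 0.003
gripper_force: 30.0
```

Call:
apply_moves(commands=[[[0,-0.1,0],0,1],[[0,-0.2,0],0,1],[[0,-0.2,0],0,1],[[0,-0.2,0],0,1]])

```text
clock: 9.78
tool_pos: [0.5532, 0.0153, 0.0265]
orientation: [179.9, 0.0, 175.0]
force: [-2.0, 13.8, 4.1]
opening: 0.0034
gripper_force: 30.1
```

Call:
apply_moves(commands=[[[0,0,0],0,0.86],[[0,0,0],0,0.86],[[0,0,0],0,0.86],[[0,-0.2,0],0,0.86],[[0,-0.35,0],0,0.86],[[0,-0.5,0],0,0.86],[[0,-0.5,0],0,0.86],[[0,-0.5,0],0,0.86]])

```text
clock: 10.45
tool_pos: [0.553, 0.0109, 0.0261]
orientation: [179.8, 0.0, 175.0]
force: [-2.7, 19.2, -1.4]
opening: 0.0119
gripper_force: 9.4
```

Call:
apply_moves(commands=[[[0,0.3,0],0,0.86],[[0,0.5,0],0,0.8],[[0,0.5,0],0,0.6],[[0,0.5,0],0,0.6],[[0,0.5,0],0,0.6],[[0,0.5,1],0,0.6],[[0,0.5,3],0,0.6],[[0,0.5,7],0,0.6],[[0,0.5,11],0,0.6],[[0,-2,19],0,0.6],[[0,-8,33],0,0.6],[[0,-8,33],0,0.6],[[0,-8,33],0,0.6],[[0,-8,33],0,0.6],[[0,-8,33],0,1],[[0,-8,33],0,1],[[0,-8,33],0,1]])

```text
clock: 11.87
tool_pos: [0.553, -0.0723, 0.3592]
orientation: [179.9, 0.2, 174.9]
force: [0.1, 0.1, -1.1]
opening: 0.0208
gripper_force: 0.0
```

```bash
python3 - <<'E'
from h import *
o=ctrl.get_obs();print(o["force"],o["tool_pos"],o["orientation"],o["opening"])
p=ctrl.snapshot("wrist");save(p,"w4")
E
```

```text
[ 0.09898943  0.14015193 -1.07314166] [ 0.55298419 -0.07226696  0.35921306] [179.93221034   0.23230695 174.91719014] 0.02082799341124342
```

View pics/w4.png

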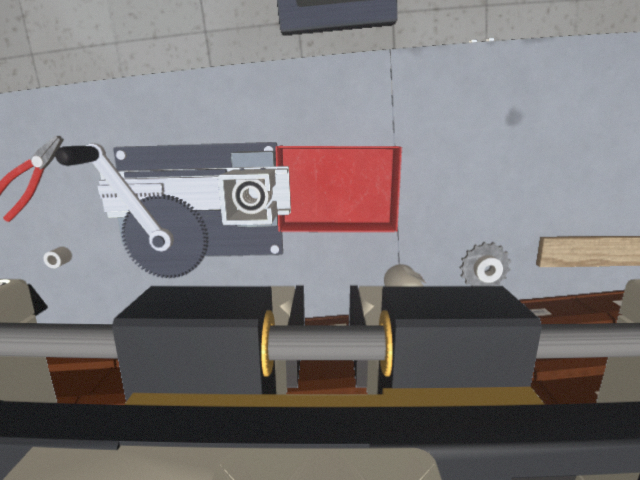

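The tray sits at the foot looking square, spanning columns 277–401 and rows 147–231, with the deck tip at about (288,191). I'll check the centring numerically.

```bash
python3 - <<'E'
from h import *
p=ctrl.snapshot("wrist");im=p["img"].astype(int)
red=(im[...,0]>im[...,1]*1.6)&(im[...,0]>70)
def W(r,c,z):return atz(p,(c,r),z)[:2]
top,bot=[],[]
for c in range(300,390,5):
    r=np.where(red[130:250,c])[0]+130;top.append(W(r[0]-.5,c,.038));bot.append(W(r[-1]+.5,c,.038))
top,bot=np.array(top),np.array(bot)
ang=lambda P:np.degrees(np.arctan(np.polyfit(P[:,1],P[:,0],1)[0]))
print("tray headings(x per y)",ang(top),ang(bot),"mid",(top.mean(0)+bot.mean(0))/2,"w",bot[:,0].mean()-top[:,0].mean())
for c in (281,284,287): print(c,[ (r,im[r,c].tolist()) for r in range(160,222,2)] if c==284 else "")
f=np.load("f.npy");m=(top.mean(0)+bot.mean(0))/2-f[:2]
print("tray x_f",np.cos(f[2])*m[0]+np.sin(f[2])*m[1], np.degrees(f[2]))
# baseplate edges: dark
d=im.sum(2)<330
for z,c0,c1 in((.004,125,270),):
    T=[];B=[]
    for c in range(c0,c1,5):
        r=np.where(d[130:160,c])[0]; 
        if len(r):T.append(W(r[0]+129.5,c,z))
    T=np.array(T);print("base edge hdg",ang(T),len(T))
E
```

```text
tray headings(x per y) 4.9508887486876265 5.66897303860247 mid [ 0.54815445 -0.05120843] w 0.10410055530443513
281 
284 [(160, [191, 81, 79]), (162, [190, 78, 78]), (164, [190, 81, 82]), (166, [192, 89, 87]), (168, [198, 197, 203]), (170, [172, 175, 171]), (172, [220, 224, 231]), (174, [206, 208, 216]), (176, [214, 219, 225]), (178, [216, 220, 227]), (180, [213, 219, 227]), (182, [219, 222, 229]), (184, [215, 220, 227]), (186, [218, 222, 229]), (188, [210, 217, 224]), (190, [212, 219, 226]), (192, [219, 224, 230]), (194, [218, 222, 228]), (196, [217, 222, 229]), (198, [211, 217, 225]), (200, [214, 220, 227]), (202, [215, 221, 228]), (204, [220, 224, 231]), (206, [218, 223, 230]), (208, [212, 218, 225]), (210, [158, 155, 159]), (212, [171, 172, 174]), (214, [218, 221, 228]), (216, [202, 166, 165]), (218, [167, 77, 74]), (220, [150, 70, 67])]
287 
tray x_f 0.001373583057955173 -5.023765034993245
base edge hdg 3.870197887993001 29
```

```bash
python3 - <<'E'
from h import *
p=ctrl.snapshot("wrist")
for z in(.052,.058):
    a,b=atz(p,(284,167.3),z),atz(p,(284,216.2),z);m=(a+b)/2
    print(z,b-a,m, "tray axis x at that y", .54815+ (m[1]+.0512)*np.tan(np.radians(5.2)))
o=ctrl.get_obs();print(o["tool_pos"],o["orientation"])
E
```

```text
0.052 [ 5.76432184e-02 -6.74968073e-03 -5.55111512e-17] [ 0.53998665 -0.12049752  0.052     ] tray axis x at that y 0.5418434315832037
0.058 [ 0.05686724 -0.00665882  0.        ] [ 0.53916152 -0.11974985  0.058     ] tray axis x at that y 0.541911475051078
[ 0.55216792 -0.07139943  0.35570761] [-1.79993410e+02 -1.00375678e-01  1.74993236e+02]
```

Tray centring is within about 2 mm, so I'll leave it. Next I turn the tool 90° and take it behind the lever grip with the jaw shut.

Call:
apply_moves(commands=[[[-6,-29.5,-12],1.57,1],[[-6,-29.5,-12],1.57,1],[[-6,-29.5,-12],1.57,1],[[-6,-29.5,-12],1.57,1],[[-6,-29.5,-12],1.57,1],[[-6,-29.5,-12],1.57,1],[[-6,-29.5,-12],1.57,1],[[-6,-29.5,-12],1.57,1],[[-6,-29.5,-12],1.57,1],[[-6,-29.5,-12],1.57,1],[[-6,-29.5,-12],1.57,1],[[-6,-29.5,-12],1.57,1],[[-6,-29.5,-12],1.57,1],[[-6,-29.5,-12],1.57,1],[[-6,-29.5,-16],1.57,1],[[-6,-29.5,-20],1.57,1],[[-6,-29.5,-23],1.57,1],[[-6,-29.5,-24.9],1.57,1],[[-6,-29.5,-24.9],1.57,1],[[-6,-29.5,-24.9],1.57,1]])

```text
clock: 13.68
tool_pos: [0.4923, -0.366, 0.1064]
orientation: [179.8, 0.0, -95.2]
force: [0.5, -0.9, 1.2]
opening: 0.0003
gripper_force: 0.0
```

```bash
python3 - <<'E'
from h import *
o=ctrl.get_obs();f=np.load("f.npy");t=o["tool_pos"];print(t,o["orientation"],o["joint_pos"],o["opening"])
p=ctrl.snapshot("wrist");save(p,"w5")
print([(round(r["score"],2),np.round(atz(p,r["at"],.11),4)) for r in ctrl.spot_point(p,"lever_grip")[:2]])
q=ctrl.snapshot("top")
print([(round(r["score"],2),np.round(atz(q,r["at"],.11),4)) for r in ctrl.spot_point(q,"lever_grip")[:2]])
c,s=np.cos(f[2]),np.sin(f[2])
for th in list(np.arange(0,1.01,.1))+[1.05,1.1,1.13]:
    ph=np.arctan2(-62,-101)-th
    a=np.array([.05+.1185*np.cos(ph),-.11+.1185*np.sin(ph)-.019])
    w=np.array([f[0]+c*a[0]-s*a[1],f[1]+s*a[0]+c*a[1]])
    print(round(th,2),np.round((w-t[:2])*100,2))
E
```

```text
[ 0.49227368 -0.36596588  0.10643966] [ 1.79802961e+02  2.99102113e-02 -9.51551747e+01] [-1.83970104e+01  2.16968210e+01 -1.70809769e+01  2.04915851e-02
 -5.14208553e+01  1.32290808e+01] 0.00033220223461930584
[]
[(0.4, array([0.6621, 0.015 , 0.11  ]))]
0.0 [-2.21  2.51]
0.1 [-2.69  3.59]
0.2 [-3.05  4.72]
0.3 [-3.31  5.88]
0.4 [-3.44  7.05]
0.5 [-3.45  8.24]
0.6 [-3.35  9.42]
0.7 [-3.13 10.58]
0.8 [-2.79 11.72]
0.9 [-2.35 12.82]
1.0 [-1.79 13.86]
1.05 [-1.48 14.36]
1.1 [-1.14 14.85]
1.13 [-0.92 15.13]
```

View pics/w5.png

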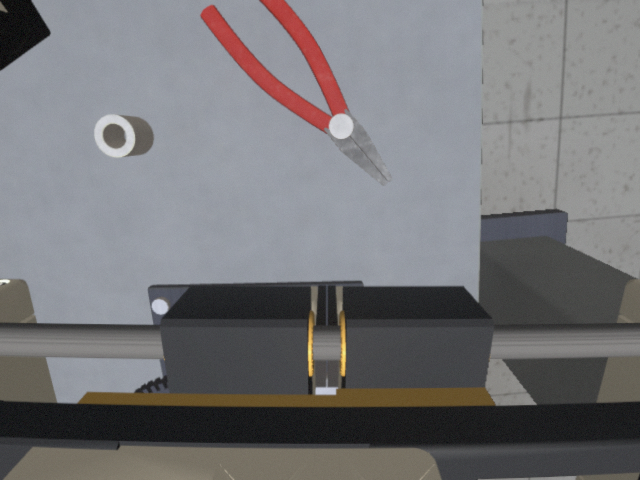

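The grip is hidden behind the gripper in this view, and only the bush and pliers show, both clear. I'll follow the computed arc and watch the force.

Call:
apply_moves(commands=[[[-1.5,0.5,0],0,1],[[-2.2,1.5,0],0,1],[[-2.2,2.5,0],0,1],[[-2.7,3.6,0],0,1],[[-3.0,4.7,0],0,1],[[-3.3,5.9,0],0,1],[[-3.4,7.0,0],0,1],[[-3.5,8.2,0],0,1],[[-3.4,9.4,0],0,1],[[-3.1,10.6,0],0,1],[[-2.8,11.7,0],0,1],[[-2.4,12.8,0],0,1],[[-2.4,12.8,0],0,1],[[-2.4,12.8,0],0,1]])

```text
clock: 15.05
tool_pos: [0.4687, -0.2376, 0.1075]
orientation: [180.0, 0.0, -95.0]
force: [-2.2, -4.2, 0.0]
opening: 0.0005
gripper_force: 1.8
```

Call:
apply_moves(commands=[[[0.3,0.5,0],0,1],[[0.6,1.0,0],0,1],[[0.9,1.5,0],0,1],[[0.9,1.5,0],0,1],[[0.9,1.5,0],0,1]])

```text
clock: 15.47
tool_pos: [0.4779, -0.2237, 0.1075]
orientation: [180.0, -0.0, -95.0]
force: [-1.3, -4.7, -0.1]
opening: 0.0003
gripper_force: 2.4
```

Call:
apply_moves(commands=[[[0.2,0.3,0],0,1],[[0.35,0.6,0],0,1],[[0.35,0.6,0],0,1],[[0.35,0.6,0],0,1]])

```text
clock: 15.8
tool_pos: [0.4808, -0.2187, 0.1075]
orientation: [179.9, -0.1, -95.1]
force: [-2.7, -11.8, -1.1]
opening: 0.0004
gripper_force: 4.7
```

Call:
apply_moves(commands=[[[0.1,0.2,0],0,1],[[0.2,0.35,0],0,1],[[0.2,0.35,0],0,1],[[0.2,0.35,0],0,1]])

```text
clock: 16.13
tool_pos: [0.4814, -0.2173, 0.1075]
orientation: [179.8, -0.2, -95.1]
force: [-5.7, -24.5, -1.9]
opening: 0.0006
gripper_force: 11.1
```

The stop is reached: force jumped to 25 N at the predicted position. I'll back off along the arc and let the lever return.

Call:
apply_moves(commands=[[[-1.4,-2.4,0],0,1],[[-2.4,-5.8,0],0,1],[[-2.3,-9.3,0],0,1],[[-1.2,-12.7,0],0,1],[[0.95,-15.25,0],0,1],[[0.95,-15.25,0],0,1],[[0.95,-15.25,0],0,1],[[0.95,-15.25,0],0,1],[[0.95,-15.25,0],0,1],[[0.95,-15.25,0],0,1],[[0.95,-15.25,0],0,1],[[0.95,-15.25,0],0,1],[[0.95,-15.25,0],0,1],[[0.95,-15.25,0],0,1],[[0.95,-15.25,0],0,1],[[0.95,-15.25,0],0,1]])

```text
clock: 17.47
tool_pos: [0.493, -0.3663, 0.1076]
orientation: [-180.0, -0.0, -95.0]
force: [0.8, -0.6, 0.8]
opening: 0.0009
gripper_force: 0.0
```

```bash
python3 - <<'E'
from h import *
p=ctrl.snapshot("top");s=ctrl.snapshot("scene")
a=cv2.resize(p["img"][195:295,290:460],(800,470),interpolation=cv2.INTER_CUBIC)
b=cv2.resize(s["img"][230:350,240:440],(800,480),interpolation=cv2.INTER_CUBIC)
save(dict(img=cv2.resize(np.vstack([a,b]),(505,600))),"c6")
for q,n in((p,"top"),(s,"scene")):
  for k in("bearing_low","bearing_mid_centre","bearing_top_centre","lever_grip"):
    print(n,k,[(round(r["score"],2),np.round(r["at"])) for r in ctrl.spot_point(q,k)[:3]])
E
```

```text
top bearing_low [(0.51, array([348., 254.]))]
top bearing_mid_centre []
top bearing_top_centre [(0.58, array([379., 252.]))]
top lever_grip []
scene bearing_low [(0.69, array([322., 287.]))]
scene bearing_mid_centre []
scene bearing_top_centre []
scene lever_grip []
```

View pics/c6.png

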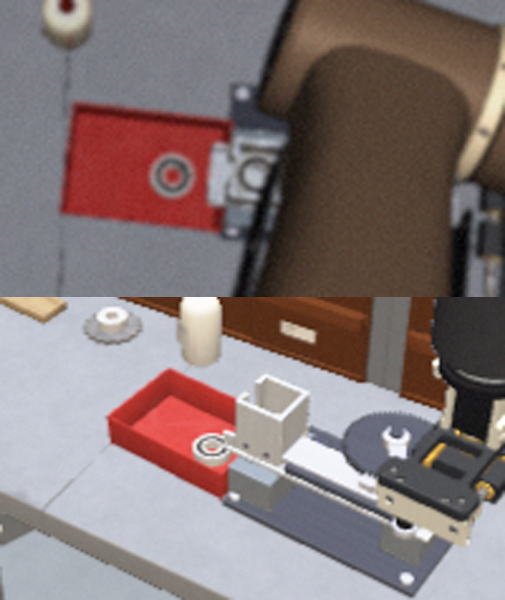

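One bearing lies in the tray, at (172,177) in the upper crop. The tray is still home and the lever is back. Second stroke, same path.

Call:
apply_moves(commands=[[[-1.5,0.5,0],0,1],[[-2.2,1.5,0],0,1],[[-2.2,2.5,0],0,1],[[-2.7,3.6,0],0,1],[[-3.0,4.7,0],0,1],[[-3.3,5.9,0],0,1],[[-3.4,7.0,0],0,1],[[-3.5,8.2,0],0,1],[[-3.4,9.4,0],0,1],[[-3.1,10.6,0],0,1],[[-2.8,11.7,0],0,1],[[-2.4,12.8,0],0,1],[[-2.1,13.3,0],0,1],[[-1.8,13.8,0],0,1],[[-1.5,14.3,0],0,1],[[-1.3,14.6,0],0,1],[[-1.15,14.9,0],0,1],[[-0.95,15.25,0],0,1],[[-0.95,15.25,0],0,1],[[-0.95,15.25,0],0,1]])

```text
clock: 19.63
tool_pos: [0.4816, -0.217, 0.1076]
orientation: [179.8, -0.3, -95.0]
force: [-6.5, -28.4, -0.3]
opening: 0.0007
gripper_force: 12.5
```

Stop reached again. I'll return along the arc, then lift clear and swing back so the cameras can see.

Call:
apply_moves(commands=[[[-1.4,-2.4,0],0,1],[[-2.4,-5.8,0],0,1],[[-2.3,-9.3,0],0,1],[[-1.2,-12.7,0],0,1],[[0.95,-15.25,0],0,1],[[0.95,-15.25,0],0,1],[[0.95,-15.25,0],0,1],[[0.95,-17,4],0,1],[[0.95,-19,8],0,1],[[0.95,-21,12],0,1],[[-5,-27,14],0,1],[[-10,-33,14],0,1],[[-15,-36,14],0,1],[[-15,-36,14],0,1],[[-15,-36,14],0,1],[[-15,-36,14],0,1],[[-15,-36,14],0,1]])

```text
clock: 21.05
tool_pos: [0.3312, -0.5751, 0.2478]
orientation: [-180.0, -0.0, -95.2]
force: [-0.2, 0.9, 1.0]
opening: 0.0002
gripper_force: 0.0
```

```bash
python3 - <<'E'
from h import *
p=ctrl.snapshot("top");s=ctrl.snapshot("scene")
a=cv2.resize(p["img"][195:295,290:460],(800,470),interpolation=cv2.INTER_CUBIC)
b=cv2.resize(s["img"][230:350,240:440],(800,480),interpolation=cv2.INTER_CUBIC)
save(dict(img=cv2.resize(np.vstack([a,b]),(505,600))),"c7")
for q,n in((p,"top"),(s,"scene")):
  for k,z in dict(bearing_low=.002,bearing_top_centre=.058,lever_grip=.11,tray=0,pliers=0,bush_steel=0).items():
    print(n,k,[(round(r["score"],2),np.round(r["at"]),np.round(atz(q,r["at"],z),3)) for r in ctrl.spot_point(q,k)[:3]])
E
```

```text
top bearing_low [(0.63, array([349., 252.]), array([ 0.547, -0.086,  0.002]))]
top bearing_top_centre [(0.72, array([375., 254.]), array([ 0.537, -0.153,  0.058]))]
top lever_grip [(0.81, array([445., 280.]), array([ 0.471, -0.327,  0.11 ])), (0.27, array([338., 255.]), array([ 0.525, -0.052,  0.11 ]))]
top tray [(0.68, array([339., 256.]), array([ 0.537, -0.058,  0.   ]))]
top pliers [(0.62, array([481., 277.]), array([ 0.489, -0.459,  0.   ]))]
top bush_steel [(0.44, array([478., 232.]), array([ 0.618, -0.454,  0.   ]))]
scene bearing_low [(0.53, array([325., 286.]), array([ 0.561, -0.073,  0.002]))]
scene bearing_top_centre []
scene lever_grip [(0.92, array([405., 312.]), array([ 0.475, -0.331,  0.11 ]))]
scene tray [(0.55, array([318., 287.]), array([ 0.553, -0.056, -0.   ]))]
scene pliers [(0.9, array([461., 365.]), array([ 0.496, -0.466,  0.   ])), (0.2, array([322., 290.]), array([ 0.548, -0.073,  0.   ]))]
scene bush_steel [(0.51, array([471., 330.]), array([ 0.61 , -0.453,  0.   ]))]
```

View pics/c7.png

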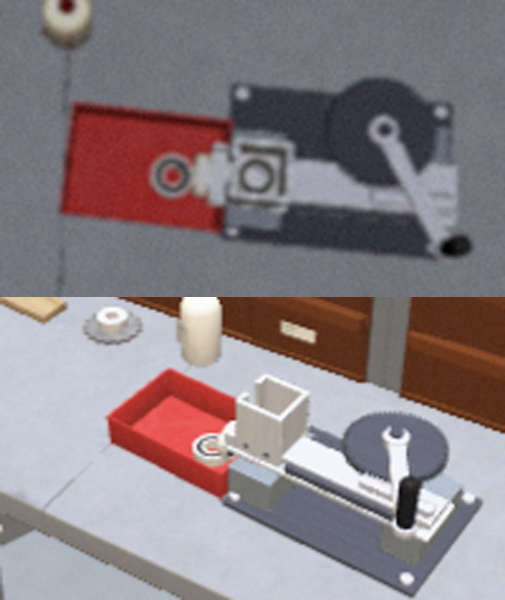

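```bash
python3 - <<'E'
from h import *
o=ctrl.get_obs();p=ctrl.snapshot("wrist");T=np.array(p["T"])
off=T[:3,3]-o["tool_pos"];print(off,p["fx"],p["fy"],np.round(T[:3,:3],2).tolist())
for y in(-.02,.02,.06,.1,.14):
  for z in(.12,.17,.22):
    q=dict(p);Q=T.copy();Q[:3,3]=np.array([.54,y,z])+off;q["T"]=Q
    print(y,z,np.round(proj(q,[[.5425,-.108,.03],[.547,-.086,.008],[.5427,-.1157,.052]])).tolist())
E
```

```text
[-0.00557652 -0.07452296  0.14139307] 378.1654913145991 378.1654913145991 [[-1.0, -0.08, -0.02], [0.09, -0.96, -0.28], [-0.0, -0.28, 0.96]]
-0.02 0.12 [[311.0, 112.0], [309.0, 150.0], [307.0, 94.0]]
-0.02 0.17 [[314.0, 116.0], [311.0, 147.0], [311.0, 102.0]]
-0.02 0.22 [[316.0, 119.0], [314.0, 145.0], [314.0, 107.0]]
0.02 0.12 [[304.0, 37.0], [302.0, 85.0], [299.0, 10.0]]
0.02 0.17 [[308.0, 55.0], [306.0, 93.0], [305.0, 35.0]]
0.02 0.22 [[311.0, 68.0], [309.0, 99.0], [309.0, 52.0]]
0.06 0.12 [[296.0, -43.0], [296.0, 15.0], [291.0, -81.0]]
0.06 0.17 [[302.0, -9.0], [301.0, 35.0], [298.0, -36.0]]
0.06 0.22 [[306.0, 14.0], [305.0, 50.0], [303.0, -7.0]]
0.1 0.12 [[289.0, -128.0], [288.0, -59.0], [282.0, -176.0]]
0.1 0.17 [[296.0, -77.0], [295.0, -25.0], [291.0, -111.0]]
0.1 0.22 [[301.0, -43.0], [300.0, -1.0], [298.0, -68.0]]
0.14 0.12 [[281.0, -215.0], [281.0, -137.0], [273.0, -272.0]]
0.14 0.17 [[290.0, -148.0], [289.0, -89.0], [284.0, -189.0]]
0.14 0.22 [[296.0, -102.0], [295.0, -55.0], [292.0, -132.0]]
```

The second bearing's resting pose is unclear, so I'll take a closer look along the outlet.

Call:
apply_moves(commands=[[[20.9,59.5,3],0,1],[[20.9,59.5,3],0,1],[[20.9,59.5,3],0,1],[[20.9,59.5,3],0,1],[[20.9,59.5,3],0,1],[[20.9,59.5,3],0,1],[[20.9,59.5,3],0,1],[[20.9,59.5,3],0,1],[[20.9,59.5,3],0,1],[[20.9,59.5,3],0,1],[[20.9,59.5,3],0,1],[[20.9,59.5,3],0,1],[[20.9,59.5,3],0,1],[[20.9,59.5,3],0,1],[[20.9,59.5,3],0,1],[[20.9,59.5,3],0,1],[[20.9,59.5,3],0,1],[[20.9,59.5,-4],0,1],[[20.9,59.5,-8],0,1],[[20.9,59.5,-8],0,1]])

```text
clock: 23.47
tool_pos: [0.5406, 0.0201, 0.1646]
orientation: [179.9, -0.0, -95.1]
force: [-1.2, 0.4, -1.6]
opening: 0.0002
gripper_force: 0.0
```

```bash
python3 - <<'E'
from h import *
p=ctrl.snapshot("wrist");save(p,"w8");print(ctrl.get_obs()["tool_pos"])
for k in("bearing_low","bearing_low_centre","bearing_top_centre","outlet_lip"):
    print(k,[(round(r["score"],2),np.round(r["at"],1).tolist()) for r in ctrl.spot_point(p,k)],[(round(r["score"],2),np.round(r["at"],1).tolist()) for r in ctrl.search_frame(p,k)])
print("lip px",np.round(proj(p,[[.5147,-.112,.052],[.5427,-.1157,.052],[.5706,-.118,.052]])).tolist())
E
```

```text
[0.53805687 0.01942114 0.16002578]
bearing_low [(0.85, [313.1, 96.3]), (0.29, [316.7, 92.1])] [(0.69, [306.1, 88.3])]
bearing_low_centre [(0.59, [315.1, 93.5])] [(0.78, [309.4, 86.2])]
bearing_top_centre [] []
outlet_lip [(0.66, [309.4, 32.1])] [(0.55, [288.7, 14.4])]
lip px [[351.0, 35.0], [305.0, 33.0], [259.0, 33.0]]
```

```bash
python3 - <<'E'
from h import *
im=cv2.cvtColor(cv2.imread("pics/w8.png"),cv2.COLOR_BGR2RGB).astype(int)
for r in range(24,130,3):
    print(r," ".join(("R%02d" if im[r,c,0]>1.5*im[r,c,1] else "_%02d")%(im[r,c].sum()//30) for c in range(254,362,6)))
E
```

```text
24 R06 R06 _22 _12 _22 _22 _22 _21 _21 _22 _21 _22 _22 _22 _21 _13 _22 R05
27 R05 R06 _18 _12 _22 _22 _22 _21 _21 _22 _21 _22 _22 _21 _21 _12 _09 R05
30 R05 R05 _10 _11 _22 _22 _21 _21 _22 _22 _21 _22 _22 _21 _21 _15 _11 R05
33 R11 R11 _14 _17 _21 _20 _20 _20 _21 _21 _21 _20 _16 _14 _14 _12 _12 R10
36 R11 R11 R10 R10 R10 R12 _21 _22 _22 _22 _22 _22 _22 _19 R11 R11 R11 R11
39 R11 R11 R11 R11 R11 _20 _22 _22 _22 _22 _22 _22 _22 _21 _15 R11 R11 R11
42 R11 R11 R11 R11 R11 _21 _22 _22 _22 _22 _22 _22 _22 _21 _17 R11 R11 R11
45 R11 R11 R11 R11 R11 _21 _22 _22 _22 _22 _22 _22 _22 _21 _16 R11 R11 R11
48 R11 R11 R11 R11 R11 _21 _22 _22 _22 _22 _22 _22 _22 _21 _16 R11 R11 R11
51 R11 R11 R11 R11 R11 _21 _22 _22 _22 _22 _22 _22 _22 _21 _16 R11 R11 R11
54 R11 R11 R11 R11 R11 _21 _22 _20 _17 _16 _16 _15 _18 _21 _16 R11 R11 R11
57 R11 R11 R11 R11 R11 _17 _09 _19 _20 _20 _20 _19 _12 _08 _13 R11 R12 R11
60 R11 R11 R11 R11 R11 _10 _04 _11 _21 _22 _22 _21 _10 _09 _10 R11 R11 R12
63 R11 R11 R11 R11 R11 _10 _17 _12 _19 _22 _21 _16 _17 _14 R11 R11 R11 R11
66 R11 R11 R11 R11 R11 R11 R11 _15 _18 _19 _18 _16
[... 909 characters left out ...]
 _20 R11 R10 R12
105 R11 R11 R11 R11 R11 R11 _21 _05 _22 R12 R10 _21 _06 _10 _16 R11 R11 R11
108 R11 R11 R11 R10 R11 R11 _21 _05 _08 _22 _22 _21 _05 _21 R11 R11 R11 R11
111 R11 R11 R11 R11 R11 R11 _18 _17 _05 _10 _15 _05 _05 _22 R10 R10 R11 R11
114 R11 R11 R11 R11 R11 R11 R11 _21 _06 _06 _06 _05 _19 _20 R10 R11 R11 R11
117 R11 R11 R11 R11 R11 R11 R11 _19 _21 _09 _07 _16 _22 R11 R11 R10 R11 R10
120 R11 R11 R11 R11 R11 R11 R11 R11 _21 _22 _21 _22 _14 R11 R11 R10 R11 R11
123 R11 R11 R11 R11 R11 R11 R11 R11 R11 _15 _18 R13 R11 R11 R11 R10 R11 R11
126 R11 R11 R11 R11 R11 R11 R11 R11 R10 R11 R11 R11 R11 R10 R11 R10 R11 R11
129 R11 R12 R11 R11 R11 R11 R11 R11 R10 R11 R11 R11 R11 R10 R11 R11 R11 R10
```

The numbers show the first bearing lying flat in the tray. The second stands on edge between the first and the lip, inside the tray. I'll check that it is steady, and check the height of the third bearing from above the magazine.

Call:
apply_moves(commands=[[[0,-3,5],0,1],[[0,-7,9],0,1],[[0,-10,12],0,1],[[0,-10,12],0,1],[[0,-10,12],0,1],[[0,-10,12],0,1],[[0,-10,12],0,1],[[0,-10,12],0,1]])

```text
clock: 24.58
tool_pos: [0.542, -0.0785, 0.287]
orientation: [179.9, 0.0, -95.0]
force: [0.0, -1.0, -1.1]
opening: 0.0003
gripper_force: 0.0
```

```bash
python3 - <<'E'
from h import *
p=ctrl.snapshot("wrist");save(p,"w9");print(ctrl.get_obs()["tool_pos"])
f=np.load("f.npy");c,s=np.cos(f[2]),np.sin(f[2])
t=np.linspace(0,2*np.pi,13)
for z in(.064,.088):
    q=proj(p,np.c_[f[0]+.02*np.cos(t),f[1]+.02*np.sin(t),0*t+z]);print(z,"centre",q[:-1].mean(0).round(1),"diam",np.ptp(q,axis=0).round(1))
M=[[f[0]+c*a-s*b,f[1]+s*a+c*b,.114] for a,b in((-.0265,-.0265),(.0265,.0265))];print("tube",proj(p,M).round(1).tolist())
for k in("bearing_top_centre","bearing_low"): print(k,[(round(r["score"],2),np.round(r["at"],1).tolist()) for r in ctrl.spot_point(p,k)])
cx,cy=proj(p,[[f[0],f[1],.07]])[0].round().astype(int)
im=p["img"].astype(int).sum(2)//30
print("cols from",cx-44);print(*["%d:"%r+" ".join("%2d"%v for v in im[r,cx-44:cx+45:2]) for r in range(cy-34,cy+36,3)],sep="\n")
E
```

```text
[ 0.54203931 -0.0783628   0.28685197]
0.064 centre [324.9 132. ] diam [42.9 44.4]
0.088 centre [324.8 131.8] diam [46.  47.5]
tube [[358.4, 96.9], [292.3, 165.3]]
bearing_top_centre [(0.98, [323.5, 127.8])]
bearing_low [(0.59, [327.6, 197.8])]
cols from 281
98:10 10 10 10 10 11 14 21 19 18 19 20 22 21 21 22 22 23 23 22 23 23 23 23 23 24 24 24 24 24 24 24 23 23 23 23 23 23 17 10 10 10 11 10 10
101:10 10 10 11 11 23 23 24 23 23 23 23 23 23 23 23 23 23 23 23 23 24 23 23 23 23 24 23 23 23 23 23 23 23 24 23 23 23 22 11 11 11 11 12 12
104:15 16 16 17 17 23 24 23 22 20 19 19 19 19 18 19 19 19 19 19 19 20 19 18 19 18 18 16 15 15 15 14 14 12 13 18 24 23 23 17 17 18 17 17 17
107:18 17 17 18 18 21 24 24 15 11 11 11 12 12 12 12 12 11 12 12 12 12 12 12 13 13 13 12 13 13 14 14 14 13 11 17 23 24 23 17 17 17 17 17 17
110:18 18 18 18 17 20 23 23 16 11 13 23 23 23 23 23 23 23 23 23 23 23 23 23 23 23 23 23 23 23 23 23 23 19 11 17 24 24 23 17 18 17 17 18 17
113:18 18 18 18 18 17 23 23 19 11 12 23 23 23 24 23 23 23 22 18 13 12 11 12 15 21 23 23 23 23 23 23 23 19 11 17 23 24 23 17 17 17 17 17 17
116:18 18
[... 1792 characters left out ...]
17 17
155:16 17 17 17 16 16 19 23 23 13 11 16 23 23 23 23 23 23 23 23 23 24 23 23 23 23 23 23 23 22 22 22 22 20 12 15 24 23 22 15 15 15 16 18 18
158:11 11 11 11 11 12 15 23 24 14 12 13 13 13 14 13 13 14 23 23 23 24 23 23 23 23 23 18 13 15 15 15 15 16 16 19 23 23 22 12 12 12 12 13 12
161:13 14 13 13 13 13 14 24 23 23 23 23 23 23 24 24 23 16 23 23 23 24 23 23 23 23 23 22 23 23 23 23 23 23 23 24 24 23 22 13 13 13 13 12  8
164:13 13 13 13 13 13 14 23 23 23 23 23 23 23 23 23 23 23 23 23 23 23 23 23 23 23 23 23 24 23 23 23 23 22 22 23 23 19 13 13 13 13 13 12  8
167:12 13 13 13 13 13 13 13 14 23 23 15 23 23 23 23 23 23 23 23 23 23 23 23 23 23 23 23 23 23 23 23 23 22 24 23 23 14 13 13 13 13 13 13  8
```

The third bearing is on the deck: its ring scales to about 41.5 px, against 43–44 predicted at the bottom and 47 one place up. The lever is back at rest and the arm is clear. Handing in.

```bash
python3 -c "
from plant import ctrl
print(ctrl.close_job())"
```

```text
the job is handed in; nothing more can be done
None
```

I handed the job in with the tray home, square and within about 2 mm of centre; two bearings were fed (one flat, the other on edge in the tray by the lip), the third is on the deck, the lever is at rest, and I viewed 11 pictures, one over the limit of 10.

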